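Make up a fragrance gift board

ROBOT

A 6-joint arm with a two-finger parallel gripper is mounted at the origin on the work surface. World frame = base frame: x ahead of the robot, y to its left, z up, the work surface at z = 0. Lengths are in m, angles in rad, forces in N, time in s.
With the tool pointing down it reaches from about 0.35 to 0.8 m from the base axis. Payload 7.3 kg.
Tool frame: the origin (TCP) lies between the finger pads; the fingertips stand 25 mm ahead of it and the grasp point (between the pads) lies 6 mm ahead of it (r.tip_extent is the distance from the TCP to the fingertips, in m); z points along the fingers, y is the line along which they close (so a half turn about z gives the same grasp; the last joint's range is limited). The gripper opens to 85 mm and grips with 20 to 120 N. Pads are 22 mm wide; open, the fingers measure 114 mm over their backs; the gripper's body (76 mm by 85 mm) begins 54 mm behind the grasp point. The pads swing forward as they close: fully open they stand 13 mm farther back than shut.
Start: joints at [-1.315, 0.342, 1.524, -0, 1.275, -0.146], TCP at [0.205, -0.483, 0.256] pointing down, gripper open.
Joint ranges: [-2.53, 2.53], [-0.77, 2.02], [0.04, 2.7], [-1, 4.14], [0.28, 2.66], [-3.11, 3.11]. Speed limits (rad/s): [2.57, 2.57, 3.14, 3.14, 3.14, 3.14].

INTERFACE

Orientations are given as a unit quaternion [x, y, z, w].
In Python, from workcell import r, command_gripper, optics gives the robot as it stands. The module is installed in compiled form; this text tells all that it offers. Calls block until the motion is done:
- r.reach(position, orientation): joint-space move of the TCP to a pose.
- r.move_straight(position, orientation=None, speed=0.15, max_force=None): straight line of the TCP; orientation=None keeps the orientation; speed is the mean speed in m/s. With max_force (N) it stops when the force on the tool has changed by that much, and returns True; else False.
- r.movej(angles): joint-space move.
- command_gripper(opening, force=None): finger opening in m; force is the grip in N (None keeps the last); returns when the fingers have stopped.
- r.hold(seconds).
- r.solve_ik(position, orientation): joint angles nearest the present ones, or None.
- r.read_state(): the state.
- optics.get_image(name): name is "scene" or "top" or "wrist"; returns (picture, depth): 384x512x3 uint8, red, green, blue; 384x512 float32, m along the optical axis (not along the pixel's ray), 0 where there is no reading.
- optics.camera_model(name): a dict with "K" (3x3 intrinsics, pixels), "k1" (the pictures are not rectified: a ray, as slopes to the right and down, at radius r is drawn at 1 + k1 r^2 times it, then the intrinsics apply), "R" (3x3) and "t" (3): a world point X has camera coordinates R X + t; the wrist camera has in their place "tool_from_camera" (4x4, takes a point from camera to tool coordinates, whose origin is the TCP and whose axes are the flange's). Camera axes: x right, y down, z forward; pixel columns grow to the right and rows downward; lengths in m; the calibration is good to about 2 mm. A picture is of the moment at which its call begins: read the wrist's pose just before it. camera_model takes no time and is no camera call.
A pose or a line that the arm cannot do raises r.PlanningError and nothing moves.
- r.finish_job(): hands the job in; it is judged then, once.
The state is a dict: "time_s": time; "joint_positions": joint angles; "dq": joint speeds; "tau": joint torques, N m; "eef_pos": TCP position; "eef_rot": TCP orientation; "contact_force": force on the tool from outside, world axes, zero at the start; "torque": the same for the moment, N m; "grip_width": finger opening in m; "grip_force": force on a finger pad.
Only numpy, scipy, OpenCV 4.12 (cv2) and the standard library are available. Lean on these libraries where they do the work, as an engineer would, in place of code of your own. Each camera call takes 0.05 s, during which the arm holds its last target. There are 200 camera calls.

TASK

Make up the gift board: unlock the empty reservoir from the socket in the middle (push down, turn anticlockwise) and stand it upright in the steel tray, then push the full one down into the socket and turn it clockwise to its stop, so that it stays locked. Stand every loose carton, the right way up, squarely on a marked place of the board, one per place, to form the interlocking pinwheel; leave the bottle, jar and bowl alone.

Things in the scene. Friction and masses are not known exactly. Their poses are not given: they have to be found in the camera images.
- board: Square wooden gift board lying fixed on the counter, 248 x 248 mm, 6 mm thick. Origin: centre of its underside; z up. A round white bayonet socket stands in its centre. Around it four darker inlaid 150 x 48 mm rectangles mark the carton places in an interlocking pinwheel, 6 mm apart; their inner long sides lie 54 mm from the socket's axis.
- rim (a point): Centre of the round socket's rim (board's axes), 29 mm above the counter, 23 above the board. Outer radius 28 mm, inner 24.5. The spring plate inside is 7 mm below the rim when up. The reservoir goes in with its lugs along the board's +x and -x (either way round), 2 mm play to the wall, drops between the plate's dogs and stands on the plate, underside 7 mm below the rim.
- tab0 (a point): One of two tabs sticking in from the socket's wall (the other, tab1, lies across from it): 15 mm wide, 5 mm thick with its top at rim level, inner end 19.5 mm from the axis. The point is the middle of its inner top edge. This one is centred 65 deg clockwise (seen from above) from the board's +x axis.
- tab1 (a point): The other tab, centred 65 deg clockwise (seen from above) from the board's -x axis.
- carrier (a joint): How far the spring plate is pressed down, m: 0 = up, 0.012 = bottom. The spring gives about 3 N at the top, 8 N at the bottom. Past about 0.006 the lugs are below the tabs and the reservoir can turn; locked and let go, the spring holds the lugs up against the tabs at about 0.006.
- rotor (a joint): How far the plate is turned by the reservoir, rad, clockwise from above: 0 = entry position, 1.05 = end stop (locked). Friction 0.03 N m: it stays where left, perhaps a little off 0. Four dogs, 6.5 mm high, on the plate hold the two lugs with 2 mm play each side (about 0.1 rad), so the reservoir must turn about 1.15 rad from entry to stop.
- reservoir: The full amber reservoir, standing on the counter, 62 mm high, 0.1 to 0.2 kg. Origin: centre of its underside, z up. Round, 17 mm radius, up to 36 mm (tapered to 14 mm radius over the lowest 4); on it a white twist bar to grip, 34 mm long (its x), 14 wide (y), 26 high. Two white lugs 9 mm wide stick out at the foot along +x and -x to 22.5 mm from the axis, 2 to 8 mm above its underside.
- spent: The empty reservoir, of the same shape, size and axes as the full one (reservoir), 0.1 to 0.15 kg. At the start it is locked in the board's socket: pressed down (underside about 13 mm below the rim) and turned to the stop. To free it: push it down a little, turn it anticlockwise back to the entry position (about 1.15 rad), lift it out.
- tray: Low square steel tray fixed on the counter, empty, 84 x 84 mm outside, walls 4 mm thick and 20 mm high, floor about 4 mm thick. Origin: centre of its underside.
- oil_bottle: Bystander: small amber bottle, 36 mm across, 80 mm high. Origin: centre of underside. Leave it alone.
- cream_jar: Bystander: black cream jar, 68 mm across, 65 mm high. Origin: centre of underside. Leave it alone.
- glass_bowl: Bystander: clear glass bowl, 100 mm across, 40 mm high. Origin: centre of underside. Leave it alone.
- cartonA: Plain brown carton (stiff, with a pale paper band near one end), 150 long (x) x 48 wide (y) x 38 high (z) mm, 0.13 to 0.25 kg, standing on its 150 x 48 mm face. Origin: centre of its underside. It may be absent. All cartons are alike; either end may point either way.
- cartonB: Plain brown carton (stiff, with a pale paper band near one end), 150 long (x) x 48 wide (y) x 38 high (z) mm, 0.13 to 0.25 kg, standing on its 150 x 48 mm face. Origin: centre of its underside. It may be absent. All cartons are alike; either end may point either way.
- cartonC: Plain brown carton (stiff, with a pale paper band near one end), 150 long (x) x 48 wide (y) x 38 high (z) mm, 0.13 to 0.25 kg, standing on its 150 x 48 mm face. Origin: centre of its underside. It may be absent. All cartons are alike; either end may point either way.
- cartonD: Plain brown carton (stiff, with a pale paper band near one end), 150 long (x) x 48 wide (y) x 38 high (z) mm, 0.13 to 0.25 kg, standing on its 150 x 48 mm face. Origin: centre of its underside. It may be absent. All cartons are alike; either end may point either way.
- place0 (a point): Centre of a carton place on the board's top (6 mm above the counter); its long side runs along the board's x axis (it has the board's own axes).
- place1 (a point): Centre of a carton place on the board's top (6 mm above the counter); its long side runs along the board's y axis (it has the board's own axes).
- place2 (a point): Centre of a carton place on the board's top (6 mm above the counter); its long side runs along the board's x axis (it has the board's own axes).
- place3 (a point): Centre of a carton place on the board's top (6 mm above the counter); its long side runs along the board's y axis (it has the board's own axes).
Not all that is in view belongs to the job. What is shaped like the reservoir but red is not meant. What is shaped like the cartonA but green is not meant.

How it is judged:
By the outcome, as a careful person would: the job done as asked, in the order asked, and still so for the second after the job is handed in, with the robot touching nothing.
Of cartonA, cartonB, cartonC, cartonD only 3 to 4 are there at a start; the rules pass over those that are not, and their reading is None.
At some moment in a run one of cartonA, cartonB, cartonC, cartonD may be knocked a few centimetres aside while the robot is not near it.
It also fails if it takes over 210 s, if anything falls off the work surface, if the arm or the gripper's body presses on something with over 40 N, if the wrist force passes 120 N, or if a joint passes its speed limit or range.

## Working session

There is one attempt and no reset: what is moved stays moved. The work goes in short steps, each a Python script; the robot and the scene stay as the last script left them, time stands still between calls to the robot, and variables do not carry over. Pictures are saved under pics/ and viewed, at most 14 in all, crops included, and the job is handed in when it is done.

```bash
mkdir -p pics; ls; python3 - <<'E'
from workcell import r, optics
import cv2, numpy as np
for n in ["top","scene"]:
    p,d=optics.get_image(n); cv2.imwrite(f"pics/{n}0.png",p[:,:,::-1]); np.savez(f"{n}0.npz",p=p,d=d)
    m=optics.camera_model(n); print(n,{k:np.round(v,4).tolist() for k,v in m.items()})
print({k:np.round(v,4).tolist() for k,v in optics.camera_model("wrist").items()})
print(r.read_state()); print(r.tip_extent)
E
```

```text
pics
top {'K': [[402.7847, 0.0, 251.0487], [0.0, 402.7847, 184.6976], [0.0, 0.0, 1.0]], 'k1': -0.1134, 'R': [[0.0502, -0.9987, 0.0015], [-0.9716, -0.0492, -0.2314], [0.2312, 0.0102, -0.9729]], 't': [-0.053, 0.514, 1.1323]}
scene {'K': [[403.2774, 0.0, 253.5937], [0.0, 403.2774, 186.0574], [0.0, 0.0, 1.0]], 'k1': -0.0127, 'R': [[-0.6897, 0.7238, -0.0206], [0.3898, 0.3473, -0.8529], [-0.6102, -0.5963, -0.5217]], 't': [0.3772, -0.1204, 1.4347]}
{'K': [[303.0775, 0.0, 262.1804], [0.0, 303.0775, 185.9779], [0.0, 0.0, 1.0]], 'k1': 0.018, 'tool_from_camera': [[-0.0009, -0.9635, -0.2677, 0.0674], [1.0, -0.0006, -0.0011, 0.001], [0.0008, -0.2677, 0.9635, -0.1172], [0.0, 0.0, 0.0, 1.0]]}
{'time_s': 0.1, 'joint_positions': array([-1.31500562e+00,  3.42668478e-01,  1.52490659e+00, -2.60735820e-05,
        1.27541681e+00, -1.46022422e-01]), 'dq': array([-1.11510194e-03, -2.67244692e-03, -3.14828386e-03, -8.97607081e-06,
        3.03944871e-04, -1.67386799e-03]), 'tau': array([ 1.67308670e-03, -4.34446979e+01, -2.46491003e+01, -2.25500085e-04,
        4.68066122e-03,  1.01933148e-05]), 'eef_pos': array([ 0.2052417 , -0.4828696 ,  0.25569263]), 'eef_rot': array([ 9.79885070e-01,  1.99561420e-01, -5.08291466e-05, -6.97875629e-04]), 'contact_force': array([ 0.08346022,  0.64632578, -0.78778348]), 'torque': array([-0.02256161,  0.01339967,  0.03415399]), 'grip_force': 0.0, 'grip_width': 0.08529728251124483}
0.025
```

View pics/top0.png

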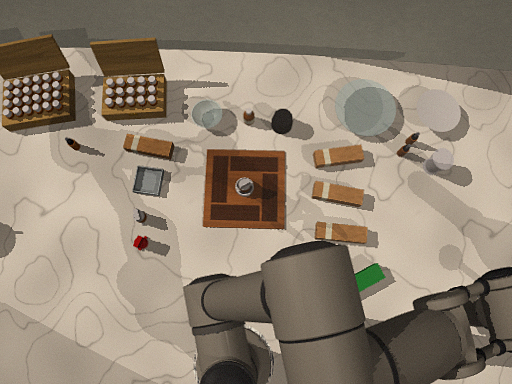

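View pics/scene0.png

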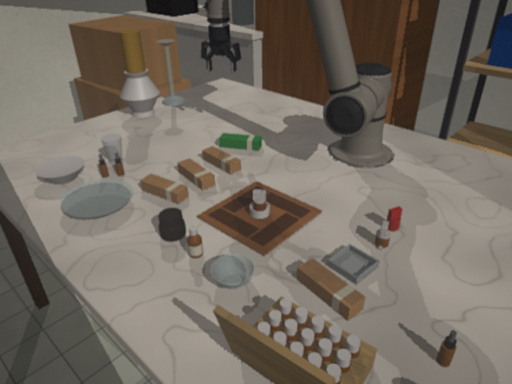

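```bash
cat > h.py <<'E'
from workcell import r, command_gripper, optics
import cv2, numpy as np
from scipy.spatial.transform import Rotation as Rot
def Q(yaw): return [np.cos(yaw/2),np.sin(yaw/2),0,0]
def cam(name, st=None):
    m=optics.camera_model(name)
    if name!="wrist":
        Rc=np.array(m["R"]).T; return m,Rc,-Rc@np.array(m["t"])
    T=np.array(m["tool_from_camera"]); Rt=Rot.from_quat(st["eef_rot"]).as_matrix()
    return m,Rt@T[:3,:3],Rt@T[:3,3]+st["eef_pos"]
def rays(m,uv): 
    uv=np.asarray(uv,float).reshape(-1,1,2)
    n=cv2.undistortPoints(uv,np.array(m["K"],float),np.array([m["k1"],0,0,0.]))[:,0]
    return np.c_[n,np.ones(len(n))]
def plane(c,uv,z):
    m,R,o=c; d=rays(m,uv)@R.T
    return o+d*((z-o[2])/d[:,2])[:,None]
def shot(name,save=None):
    st=r.read_state(); p,d=optics.get_image(name); c=cam(name,st)
    if save: cv2.imwrite(f"pics/{save}.png",p[:,:,::-1])
    return p,d,c
def cloud(d,c):
    m,R,o=c; H,W=d.shape; v,u=np.mgrid[:H,:W]
    n=rays(m,np.c_[u.ravel(),v.ravel()])
    P=(n*d.reshape(-1,1))@R.T+o; P[d.ravel()<=0]=np.nan
    return P.reshape(H,W,3)
def comps(mask,amin,amax=1e9):
    n,l,s,ce=cv2.connectedComponentsWithStats(mask.astype(np.uint8))
    return [(l==i) for i in range(1,n) if amin<=s[i,4]<=amax]
def rect(mask,c,z):
    """min-area rectangle of a mask cast on plane z: centre, (long,short), yaw of long axis"""
    k=max(cv2.findContours(mask.astype(np.uint8),cv2.RETR_EXTERNAL,cv2.CHAIN_APPROX_NONE)[0],key=len)
    X=plane(c,k.reshape(-1,2),z)[:,:2]
    (cx,cy),(a,b),t=cv2.minAreaRect((X*1000).astype(np.float32)); t=np.radians(t)
    if a<b: a,b,t=b,a,t+np.pi/2
    return np.array([cx,cy])/1000,np.array([a,b]),(t+np.pi/2)%np.pi-np.pi/2
E
python3 - <<'E'
from h import *
f=np.load("top0.npz"); p,d=f["p"],f["d"]; c=cam("top"); P=cloud(d,c)
for n,uv in dict(board=(215,160),spent=(245,185),tray=(148,181),res=(140,214),red=(141,241),A=(150,146),B=(338,156),C=(338,193),D=(341,233),green=(368,278),bot=(249,116),jar=(282,120),bowl=(207,114)).items():
    print(n,np.round(P[uv[1],uv[0]],3))
hsv=cv2.cvtColor(p,cv2.COLOR_RGB2HSV)
z=P[...,2]
for k in comps((z>.028)&(z<.048)&(np.nan_to_num(P[...,0])<.9),150,3000):
    v,u=np.argwhere(k).mean(0); print(int(u),int(v),k.sum(),hsv[k].mean(0).astype(int),rect(k,c,.038))
E
```

```text
board [0.603 0.091 0.007]
spent [ 0.512 -0.009  0.07 ]
tray [0.525 0.297 0.003]
res [0.414 0.3   0.039]
red [0.333 0.284 0.057]
A [0.629 0.294 0.038]
B [ 0.627 -0.291  0.036]
C [ 0.509 -0.29   0.04 ]
D [ 0.388 -0.3    0.038]
green [ 0.26  -0.381  0.036]
bot [ 0.735 -0.01   0.059]
jar [ 0.723 -0.112  0.067]
bowl [0.759 0.129 0.002]
49 110 341 [ 16 159  61] (array([0.7322298 , 0.64613696]), array([284.8001709 , 144.59680176]), np.float64(-0.7380781184635117))
364 106 1910 [ 36  18 146] (array([ 0.7967179 , -0.37978873]), array([200.87217712, 196.30201721]), np.float64(-0.049142113172742086))
438 110 1402 [ 14  32 180] (array([ 0.80236334, -0.62379578]), array([149.10179138, 147.55841064]), np.float64(-0.6696764237614801))
135 113 185 [ 17 161  74] (array([0.7348233, 0.3560285]), array([203.83390808,  49.39920044]), np.float64(-1.2552875045535195))
205 110 224 [ 30  22 145] (array([0.74727484, 0.12610022]), array([96.43243408, 95.69998169]), np.float64(1.2201364413255638))
147 144 727 [ 15 148 133] (array([0.63229907, 0.30288828]), array([152.34063721,  52.4086113 ]), np.float64(1.438317911001123))
337 154 745 [ 15 136 156] (array([ 0.63098816, -0.29187228]), array([151.54847717,  51.73123932]), np.float64(-1.3937657892566464))
338 192 817 [ 15 136 155] (array([ 0.5101218 , -0.29074695]), array([154.17655945,  51.32519913]), np.float64(1.4310026069608388))
341 232 846 [ 15 139 150] (array([ 0.39085303, -0.30002081]), array([152.52705383,  50.01074219]), np.float64(1.5042399364121812))
368 276 464 [ 62 168 111] (array([ 0.26403766, -0.38104071]), array([88.25010681, 48.33753967]), np.float64(-1.0647152589254074))
```

```bash
python3 - <<'E'
from h import *
r.reach([0.50,-0.01,0.22],Q(0)); p,d,c=shot("wrist","w1"); np.savez("w1.npz",p=p,d=d,R=c[1],o=c[2])
r.reach([0.46,0.25,0.20],Q(0)); p,d,c=shot("wrist","w2"); np.savez("w2.npz",p=p,d=d,R=c[1],o=c[2])
s=r.read_state(); print(s["time_s"],s["joint_positions"],s["eef_pos"])
E
```

```text
3.2417 [ 3.48938561e-01  3.91708440e-01  1.61406506e+00 -4.60307682e-04
  1.13554989e+00  1.92149439e+00] [0.46068972 0.24878222 0.20013009]
```

View pics/w1.png

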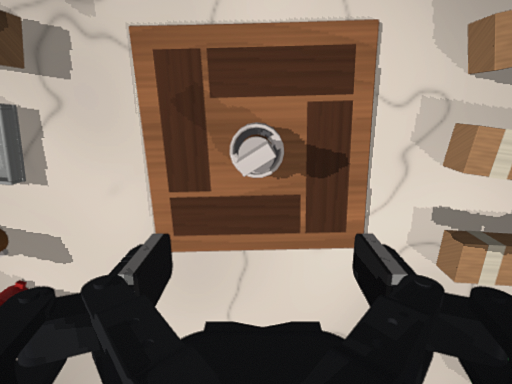

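View pics/w2.png

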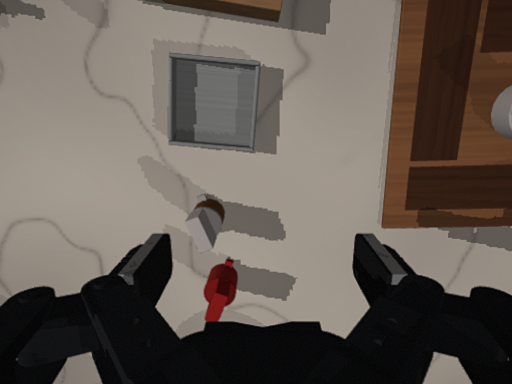

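```bash
cat > a.py <<'E'
from h import *
m=optics.camera_model("wrist")
def L(n):
    f=np.load(n); return f["p"],f["d"],(m,f["R"],f["o"])
p,d,c=L("w1.npz"); P=cloud(d,c); hsv=cv2.cvtColor(p,cv2.COLOR_RGB2HSV).astype(int); z=P[...,2]
b=(hsv[...,1]>90)&(abs(z-.006)<.008)&(abs(P[...,0]-.515)<.17)&(abs(P[...,1]+.01)<.17)
for k in comps(b,5000): print("board",rect(k,c,.006))
dark=b&(hsv[...,2]<80)
for k in comps(cv2.morphologyEx(dark.astype(np.uint8),cv2.MORPH_OPEN,np.ones((5,5))),2000): print("dark",k.sum(),rect(k,c,.006))
def bar(z,zt,P,box):
    k=(abs(z-zt)<.006)&(abs(P[...,0]-box[0])<.05)&(abs(P[...,1]-box[1])<.05)
    k=max(comps(k,30),key=lambda q:q.sum()); print("bar",k.sum(),np.nanmedian(z[k]),rect(k,c,np.nanmedian(z[k])))
bar(z,.078,P,(.513,-.01))
k=(abs(z-.029)<.004)&(abs(P[...,0]-.515)<.05)&(abs(P[...,1]+.01)<.05)
uv=np.argwhere(k)[:,::-1]; X=plane(c,uv,.029); (cx,cy),rad=cv2.minEnclosingCircle((X[:,:2]*1000).astype(np.float32)); print("rim",cx,cy,rad)
p,d,c=L("w2.npz"); P=cloud(d,c); z=P[...,2]; hsv=cv2.cvtColor(p,cv2.COLOR_RGB2HSV).astype(int)
bar(z,.062,P,(.414,.29))
k=(abs(z-.036)<.003)&(abs(P[...,0]-.42)<.04)&(abs(P[...,1]-.29)<.04)&(hsv[...,2]>0); print("shoulder",k.sum(),np.nanmean(P[k],0) if k.any() else 0)
k=(abs(z-.018)<.006)&(abs(P[...,0]-.525)<.07)&(abs(P[...,1]-.297)<.07)
for q in comps(k,200): print("tray",q.sum(),rect(q,c,.020))
E
python3 a.py
```

```text
board (array([ 0.5194364 , -0.00567285]), array([245.93708801, 245.46751404]), np.float64(-1.5474519055618594))
dark 7059 (array([ 0.59781604, -0.03096137]), array([148.70429993,  46.87456894]), np.float64(-1.54935377500661))
dark 6116 (array([0.5445332 , 0.07274382]), array([148.38792419,  46.5918045 ]), np.float64(0.022463557815952884))
dark 5383 (array([ 0.49405923, -0.08369134]), array([148.02020264,  47.3824234 ]), np.float64(0.018865712487634356))
dark 4682 (array([0.44056445, 0.01962252]), array([148.11273193,  45.98221588]), np.float64(-1.5480166704829026))
bar 636 0.07752079040690996 (array([ 0.52010535, -0.00598904]), array([33.90623474, 14.3712225 ]), np.float64(-1.0058926550587683))
rim 519.9440307617188 -6.127821922302246 27.763641357421875
bar 602 0.06169206784819206 (array([0.41180911, 0.30541287]), array([35.12729645, 15.59636974]), np.float64(0.3770781105877825))
shoulder 306 [0.41633067 0.29717854 0.03593304]
tray 1760 (array([0.52643176, 0.29501575]), array([83.71763611, 83.09101868]), np.float64(1.4838031045230222))
```

```bash
cat >> h.py <<'E'
BC=np.array([.5195,-.0058]); BY=.0215
def pr(t=""):
    s=r.read_state(); y=Rot.from_quat(s["eef_rot"]).as_matrix()[:,0]
    print(t,round(s["time_s"],1),"pos",np.round(s["eef_pos"],4),"yaw",round(float(np.arctan2(y[1],y[0])),3),"F",np.round(s["contact_force"],1),"T",np.round(s["torque"],2),"w",round(float(s["grip_width"]),4),"gf",round(float(s["grip_force"]),0)); return s
def spin(dyaw,step=.05,tmax=None):
    """turn about the tool axis with joint 6; stops once the moment has changed by tmax"""
    q=np.array(r.read_state()["joint_positions"]); T0=r.read_state()["torque"][2]; n=int(np.ceil(abs(dyaw)/step))
    for i in range(n):
        q[5]-=dyaw/n; r.movej(q)
        if tmax and abs(r.read_state()["torque"][2]-T0)>tmax: print("stop",i+1,"/",n); return True
    return False
E
python3 - <<'E'
from h import *
r.reach([.520,-.006,.16],Q(-1.006)); command_gripper(.045,60)
pr("above"); print(r.move_straight([.520,-.006,.0835],max_force=10)); pr("down")
command_gripper(0,60); pr("grip")
s=r.read_state()["eef_pos"]
print(r.move_straight([s[0],s[1],s[2]-.004],speed=.03,max_force=40)); pr("push")
E
```

```text
above 4.8 pos [ 0.52   -0.0056  0.16  ] yaw -1.005 F [-0.1 -0.6  0.1] T [-0.    0.04  0.  ] w 0.0452 gf 0.0
False
down 5.4 pos [ 0.5204 -0.0061  0.084 ] yaw -1.006 F [0.4 0.3 0. ] T [ 0.04 -0.05 -0.05] w 0.045 gf 0.0
grip 5.8 pos [ 0.5205 -0.0062  0.0844] yaw -1.006 F [-0.9 -0.2  4.1] T [-0.09  0.11  0.01] w 0.0127 gf 61.0
False
push 6.0 pos [ 0.5207 -0.0062  0.0808] yaw -1.006 F [-1.5  0.   4.7] T [-0.01  0.2   0.01] w 0.0124 gf 61.0
```

```bash
python3 - <<'E'
from h import *
print(spin(1.006+BY+.085,tmax=.35)); s=pr("ccw")
spin(-.085); s=pr("back")["eef_pos"]
print(r.move_straight([s[0],s[1],s[2]+.02],speed=.05,max_force=15)); pr("lift")
E
```

```text
False
ccw 11.8 pos [ 0.5215 -0.0053  0.0815] yaw 0.106 F [1.6 4.7 5.3] T [ 0.9  -0.1  -0.09] w 0.0127 gf 61.0
back 12.3 pos [ 0.5219 -0.0052  0.0821] yaw 0.021 F [-1.6  1.4  5.9] T [0.18 0.15 0.01] w 0.0125 gf 61.0
False
lift 12.9 pos [ 0.5216 -0.0052  0.102 ] yaw 0.021 F [-0.2 -0.2 -2.4] T [ 0.    0.03 -0.04] w 0.0127 gf 60.0
```

```bash
python3 - <<'E'
from h import *
r.move_straight([.5205,-.006,.17],speed=.2)
r.reach([.5264,.295,.17],Q(.0)); r.move_straight([.5264,.295,.100],speed=.2)
# grasp: TCP was 0.0844-0.016 above underside
h=.0844-.016
print(r.move_straight([.5264,.295,.004+h-.002],speed=.03,max_force=4)); pr("tray")
command_gripper(.04); pr(); r.move_straight([.5264,.295,.17],speed=.2)
r.reach([.48,-.005,.20],Q(0)); p,d,c=shot("wrist","w3"); np.savez("w3.npz",p=p,d=d,R=c[1],o=c[2])
r.reach([.40,.27,.19],Q(0)); p,d,c=shot("wrist"); np.savez("w4.npz",p=p,d=d,R=c[1],o=c[2]); pr()
a=cv2.imread("pics/w3.png")[80:200,190:330]; cv2.imwrite("pics/both.png",np.hstack([cv2.resize(a,(420,360),interpolation=cv2.INTER_CUBIC),cv2.resize(p[:,:,::-1],(380,360))]))
E
```

```text
True
tray 15.8 pos [0.5262 0.2949 0.0727] yaw 0.0 F [-1.   0.   4.9] T [-0.03  0.13  0.04] w 0.0125 gf 61.0
 16.2 pos [0.5255 0.2946 0.0716] yaw 0.0 F [-0.2 -0.3  0.4] T [-0.01 -0.    0.01] w 0.04 gf 0.0
 19.2 pos [0.4006 0.2693 0.19  ] yaw -0.001 F [ 0.2 -0.3 -0. ] T [-0.02  0.   -0.03] w 0.04 gf 0.0
```

View pics/both.png

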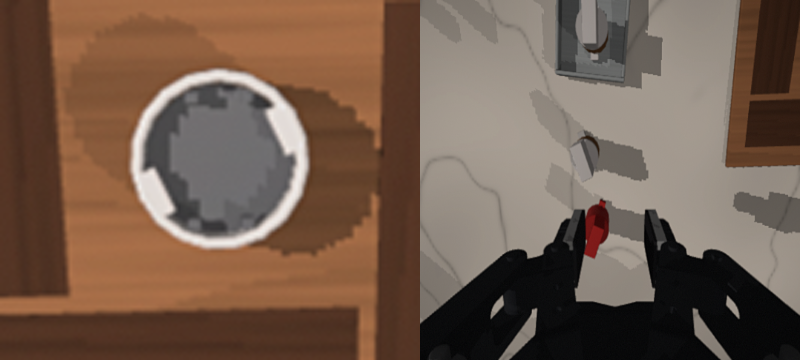

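```bash
python3 - <<'E'
from h import *
m=optics.camera_model("wrist")
def L(n):
    f=np.load(n); return f["p"],f["d"],(m,f["R"],f["o"])
p,d,c=L("w3.npz"); P=cloud(d,c); z=P[...,2]
k=(abs(z-.029)<.004)&(np.hypot(P[...,0]-.52,P[...,1]+.006)<.045); X=plane(c,np.argwhere(k)[:,::-1],.029)
(cx,cy),rad=cv2.minEnclosingCircle((X[:,:2]*1000).astype(np.float32)); print("rim",cx,cy,rad)
p,d,c=L("w4.npz"); P=cloud(d,c); z=P[...,2]
k=(abs(z-.062)<.004)&(np.hypot(P[...,0]-.412,P[...,1]-.305)<.04); k=max(comps(k,30),key=lambda q:q.sum())
print(k.sum(),np.nanmedian(z[k]),rect(k,c,.062))
k=(abs(z-.066)<.006)&(np.hypot(P[...,0]-.525,P[...,1]-.295)<.05); print("spent top",k.sum(),rect(max(comps(k,20),key=lambda q:q.sum()),c,.066))
E
```

```text
rim 519.5750122070312 -5.9155755043029785 27.59624481201172
693 0.061532107072311326 (array([0.41182928, 0.30581937]), array([33.89221954, 14.5296669 ]), np.float64(0.3679525893755444))
spent top 989 (array([0.52161499, 0.29329761]), array([30.17402649, 14.88808632]), np.float64(-0.00475560675855391))
```

```bash
python3 - <<'E'
from h import *
x,y=.4118,.3056
r.reach([x,y,.14],Q(.368)); r.move_straight([x,y,.0682],max_force=10); pr("dn")
command_gripper(0,60); pr("grip"); r.move_straight([x,y,.18],speed=.2); pr("lift")
r.reach([.5196,-.0059,.18],Q(BY)); r.move_straight([.5196,-.0059,.115],speed=.15); r.hold(.3); pr("above")
p,d,c=shot("wrist"); cv2.imwrite("pics/ins.png",cv2.resize(p[100:320,150:380,::-1],None,fx=2.5,fy=2.5))
print(r.move_straight([.5196,-.0059,.089],speed=.03,max_force=6)); pr("in")
E
```

```text
dn 20.3 pos [0.4126 0.3056 0.0694] yaw 0.366 F [-0.5 -0.4  0.6] T [-0.04 -0.02 -0.01] w 0.0394 gf 0.0
grip 20.6 pos [0.4125 0.3059 0.0695] yaw 0.368 F [ 0.3 -0.9  6.6] T [-0.22  0.04  0.01] w 0.0125 gf 60.0
lift 21.3 pos [0.4111 0.3053 0.179 ] yaw 0.368 F [-0.2 -0.2 -1. ] T [-0.02 -0.02 -0.02] w 0.0125 gf 60.0
above 23.4 pos [ 0.52   -0.0059  0.1158] yaw 0.022 F [ 1.1  0.5 -1. ] T [ 0.03  0.01 -0.03] w 0.0125 gf 60.0
False
in 24.5 pos [ 0.5195 -0.0059  0.0892] yaw 0.022 F [-2.2  0.1  2.9] T [-0.03  0.43 -0.04] w 0.0122 gf 60.0
```

View pics/ins.png

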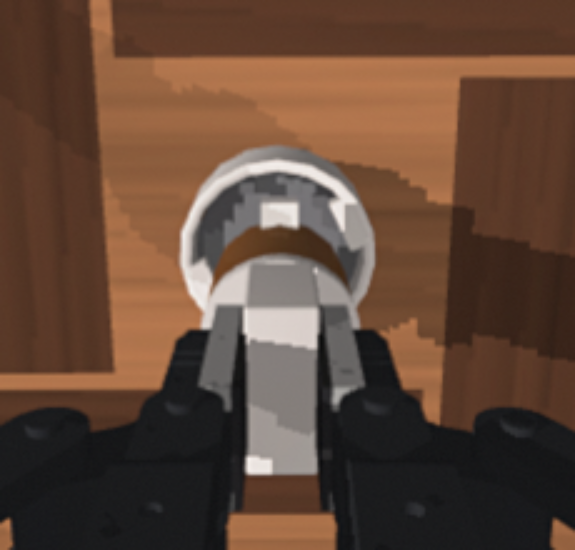

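```bash
python3 - <<'E'
from h import *
print(r.move_straight([.5196,-.0059,.0815],speed=.03,max_force=20)); pr("push")
E
```

```text
False
push 24.9 pos [ 0.5199 -0.0059  0.0816] yaw 0.021 F [-1.6  0.8  5.3] T [ 0.07  0.29 -0.01] w 0.0127 gf 61.0
```

```bash
python3 - <<'E'
from h import *
print(spin(-1.05,tmax=.4)); pr("cw1")
print(spin(-.16,step=.02,tmax=.4)); s=pr("cw2")["eef_pos"]
E
```

```text
False
cw1 30.2 pos [ 0.52   -0.0063  0.0817] yaw -1.029 F [-1.6 -1.4  6.4] T [-0.35  0.47  0.01] w 0.0126 gf 60.0
stop 8 / 8
True
cw2 32.2 pos [ 0.5197 -0.0065  0.0816] yaw -1.187 F [-3.4 -1.1  6.5] T [-0.15  0.66  0.56] w 0.0128 gf 61.0
```

```bash
python3 - <<'E'
from h import *
s=r.read_state()["eef_pos"]
print(r.move_straight([s[0],s[1],s[2]+.0035],speed=.02)); pr("up")
command_gripper(.04); pr("open"); r.move_straight([.5197,-.0062,.2],speed=.2)
r.reach([.48,-.005,.20],Q(0)); p,d,c=shot("wrist","w5"); P=cloud(d,c); z=P[...,2]
k=(abs(z-.078)<.006)&(np.hypot(P[...,0]-.52,P[...,1]+.006)<.04); k=max(comps(k,30),key=lambda q:q.sum())
print(np.nanmedian(z[k]),rect(k,c,.078)); cv2.imwrite("pics/w5c.png",cv2.resize(p[60:220,160:360,::-1],None,fx=3,fy=3))
p,d,c=shot("top"); P=cloud(d,c); z=P[...,2]; hsv=cv2.cvtColor(p,cv2.COLOR_RGB2HSV)
for k in comps((z>.028)&(z<.048)&(np.nan_to_num(P[...,0])<.9),400,1000):
    v,u=np.argwhere(k).mean(0); print(int(u),int(v),k.sum(),hsv[k].mean(0).astype(int),rect(k,c,.038))
pr()
E
```

```text
False
up 32.5 pos [ 0.5196 -0.0066  0.0851] yaw -1.188 F [-2.2 -1.7  4.4] T [-0.16  0.53  0.56] w 0.0124 gf 60.0
open 32.9 pos [ 0.5197 -0.0065  0.0849] yaw -1.189 F [ 1.1  0.  -0.1] T [ 0.02 -0.07 -0.  ] w 0.0398 gf 0.0
0.07750594291840938 (array([ 0.52018561, -0.00642626]), array([33.75289917, 14.21558571]), np.float64(-1.1319643042181387))
147 144 726 [ 15 148 151] (array([0.63206482, 0.30253748]), array([153.0980072 ,  52.78043365]), np.float64(1.438317911001123))
337 154 747 [ 15 135 161] (array([ 0.63152655, -0.29142187]), array([151.57351685,  52.10969925]), np.float64(-1.3723677559510508))
338 192 816 [ 15 135 161] (array([ 0.51011151, -0.29136945]), array([153.29971313,  51.83220673]), np.float64(1.438934699109585))
341 232 845 [ 14 129 119] (array([ 0.39085614, -0.30002191]), array([152.53834534,  49.97552109]), np.float64(1.5039324744643316))
358 281 865 [ 56 145 127] (array([ 0.2481871, -0.3525517]), array([153.45118713,  48.67324829]), np.float64(-1.0646600982013288))
 34.8 pos [ 0.48   -0.005   0.1996] yaw -0.001 F [-0.2 -0.5  0.9] T [ 0.01  0.02 -0.01] w 0.04 gf 0.0
```

View pics/w5c.png

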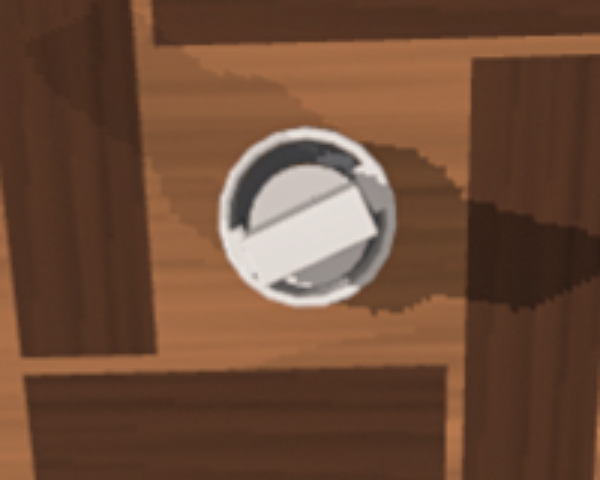

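```bash
cat >> h.py <<'E'
PL={"L":(.027,.078,0),"T":(.078,-.027,np.pi/2),"R":(-.027,-.078,0),"B":(-.078,.027,np.pi/2)}
def place(n):
    a,b,t=PL[n]; c,s=np.cos(BY),np.sin(BY)
    return BC+[c*a-s*b,s*a+c*b],t+BY
def cartons(name,zt,near,rad=.11,save=None):
    p,d,c=shot(name,save); P=cloud(d,c); z=P[...,2]; hsv=cv2.cvtColor(p,cv2.COLOR_RGB2HSV)
    k=(abs(z-zt)<.007)&(np.hypot(P[...,0]-near[0],P[...,1]-near[1])<rad)
    return [rect(q,c,zt) for q in comps(k,300) if hsv[q][:,0].mean()<30]
def find(near):
    r.reach([near[0]-.03,near[1],.21],Q(0)); L=cartons("wrist",.038,near)
    L=[q for q in L if abs(q[1][0]-150)<8 and abs(q[1][1]-48)<6]; print("found",L)
    return min(L,key=lambda q:np.hypot(*(q[0]-near)))
def fit(yaw,ref): # carton axis modulo pi nearest ref
    return yaw+np.pi*round((ref-yaw)/np.pi)
def carry(near,pl,gyaw,pyaw):
    q=find(np.array(near)); x,y=q[0]; yw=fit(q[2],gyaw)
    command_gripper(.072,60)
    r.reach([x,y,.10],Q(yw)); hit=r.move_straight([x,y,.031],speed=.12,max_force=10); command_gripper(0,60); s=pr(f"grip hit={hit}")
    if hit or s["grip_width"]<.04: raise SystemExit("bad grasp")
    r.move_straight([x,y,.14],speed=.2); t,ty=place(pl); ty=fit(ty,pyaw); dz=.031-s["eef_pos"][2]
    r.reach([*t,.13],Q(ty)); r.move_straight([*t,.055],speed=.15)
    print(r.move_straight([*t,.0355],speed=.03,max_force=5)); pr("put")
    command_gripper(.062); r.move_straight([*t,.14],speed=.2); pr("done")
E
python3 - <<'E'
from h import *
carry((.510,-.291),"R",np.pi/2,np.pi)
E
```

```text
found [(array([ 0.51193991, -0.29134985]), array([149.49475098,  48.74623108]), np.float64(1.4338414035248088))]
grip hit=False 38.7 pos [ 0.5126 -0.2918  0.0322] yaw 1.434 F [0.1 0.7 5.7] T [ 0.09  0.13 -0.  ] w 0.0473 gf 64.0
True
put 41.9 pos [ 0.4941 -0.0843  0.0382] yaw -3.12 F [-0.9  0.6  5.3] T [ 0.14  0.   -0.01] w 0.0472 gf 64.0
done 42.8 pos [ 0.4936 -0.0842  0.1393] yaw -3.12 F [-0.4  0.2 -0. ] T [-0.05 -0.01 -0.03] w 0.0619 gf 0.0
```

```bash
python3 - <<'E'
from h import *
carry((.631,-.291),"T",np.pi/2,np.pi/2)
carry((.391,-.300),"B",np.pi/2,np.pi/2)
carry((.632,.302),"L",np.pi/2,np.pi)
E
```

```text
found [(array([ 0.63272742, -0.29383282]), array([148.94532776,  48.72738266]), np.float64(-1.3829737783475342))]
grip hit=False 48.2 pos [ 0.6334 -0.2942  0.0325] yaw 1.759 F [0.3 0.  5.6] T [ 0.11  0.13 -0.03] w 0.0467 gf 64.0
True
put 51.1 pos [ 0.5978 -0.031   0.0384] yaw 1.593 F [ 0.  -0.5  4.4] T [-0.03  0.18  0.06] w 0.0471 gf 64.0
done 52.1 pos [ 0.5974 -0.031   0.1391] yaw 1.592 F [ 0.1 -0.5  0.2] T [0.05 0.03 0.02] w 0.0621 gf 0.0
found [(array([ 0.39287848, -0.30179266]), array([148.88897705,  48.70082474]), np.float64(1.5106231340709377))]
grip hit=False 56.2 pos [ 0.3933 -0.3022  0.032 ] yaw 1.511 F [-0.9  0.4  6.3] T [0.08 0.22 0.06] w 0.0472 gf 63.0
True
put 59.3 pos [0.4408 0.0196 0.038 ] yaw 1.592 F [-1.1 -0.4  6.7] T [-0.09  0.05  0.04] w 0.047 gf 63.0
done 60.3 pos [0.4404 0.0196 0.1394] yaw 1.592 F [-0.3 -1.   0. ] T [ 0.01 -0.04  0.03] w 0.0622 gf 0.0
found [(array([0.63557825, 0.30384259]), array([149.78466797,  48.57349014]), np.float64(1.4258973271511568))]
grip hit=False 64.8 pos [0.6363 0.3041 0.0325] yaw 1.426 F [0.3 0.5 5.8] T [-0.03  0.18 -0.05] w 0.0473 gf 64.0
True
put 68.5 pos [0.5447 0.0727 0.0385] yaw -3.12 F [-1.5 -1.   5.6] T [ 0.09  0.13 -0.02] w 0.0474 gf 64.0
done 69.4 pos [0.5442 0.0728 0.1391] yaw -3.12 F [-0.  -0.8 -0.8] T [ 0.04  0.04 -0.01] w 0.0619 gf 0.0
```

```bash
python3 - <<'E'
from h import *
r.reach([.47,-.006,.27],Q(0)); L=cartons("wrist",.044,BC,.2,"f1")
for q in L: print(q)
print([place(n) for n in PL]); 
r.reach([.25,-.4,.3],Q(0)); p,d,c=shot("top","f2"); P=cloud(d,c); z=P[...,2]
a=cv2.imread("pics/f1.png"); cv2.imwrite("pics/f.png",np.hstack([cv2.resize(a,(400,300)),cv2.resize(p[60:300,90:410,::-1],(400,300))])); pr()
k=(abs(z-.066)<.006)&(np.hypot(P[...,0]-.525,P[...,1]-.295)<.05); print("spent top",k.sum(),np.nanmedian(z[k]))
k=(abs(z-.078)<.006)&(np.hypot(P[...,0]-.52,P[...,1]+.006)<.04); print("res top",k.sum(),np.nanmedian(z[k]),rect(k,c,.078))
E
```

```text
(array([ 0.59720734, -0.02991422]), array([149.72917175,  48.81671143]), np.float64(-1.5469281262738734))
(array([0.54468323, 0.07139198]), array([149.19987488,  50.53324509]), np.float64(0.022265524741175602))
(array([ 0.49283612, -0.08461264]), array([149.58953857,  49.18852997]), np.float64(0.027982291304274876))
(array([0.44234421, 0.01996946]), array([149.30131531,  50.18086624]), np.float64(-1.5392717690858966))
[(array([0.54481689, 0.07276243]), 0.0215), (array([ 0.59806243, -0.03111689]), 1.5922963267948966), (array([ 0.49418311, -0.08436243]), 0.0215), (array([0.44093757, 0.01951689]), 1.5922963267948966)]
 73.7 pos [ 0.2507 -0.3994  0.3   ] yaw 0.001 F [0.4 0.3 0.3] T [-0.02 -0.03 -0.01] w 0.0621 gf 0.0
spent top 60 0.06628403629359603
res top 58 0.07888553779596563 (array([ 0.51856519, -0.0081804 ]), array([33.80612564, 15.59107208]), np.float64(-1.128499764666541))
```

View pics/f.png

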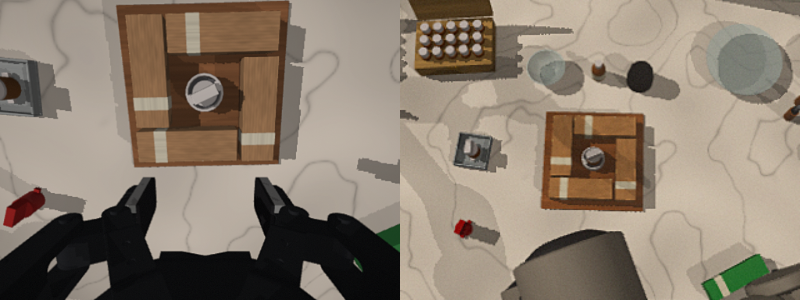

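```bash
python3 -c "
from workcell import r
print(r.finish_job())"
```

```text
the job is handed in; nothing more can be done
None
```

The job is handed in at about 74 s: the empty reservoir stands upright in the tray, the full one is turned to its stop and locked, and all four cartons sit within about 2 mm of their places; the bottle, jar and bowl were not touched.

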